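# Take the lid off the bowl chopper for washing

## Robot

A 6-joint arm with a two-finger parallel gripper is mounted at the origin on the work surface. World frame = base frame: x ahead of the robot, y to its left, z up, the work surface at z = 0. Lengths are in mm, angles in rad, forces in N, time in s.
With the tool pointing down it reaches from about 350 to 975 mm from the base axis. Payload 7.1 kg.
Tool frame: the origin (TCP) lies on the centre line of the jaws, within the pads' length; the fingertips stand 17 mm ahead of it and the grasp point (between the pads) lies 2 mm behind it; x points along the fingers, y is the direction in which the jaws open and shut, and the axes are right-handed (so a half turn about x gives the same grasp; the last joint's range is limited). The gripper opens to 88 mm and grips with 3 to 60 N. Pads are 20 mm wide; open, the fingers measure 115 mm over their backs; the gripper's body (75 mm by 178 mm) begins 61 mm behind the grasp point.
Start: joints at [1.31, 0.423, 1.63, -0, 1.089, -0.019], TCP at [149.625, 606.809, 218.575] pointing down, gripper open.
Joint ranges: [-3, 3], [-0.9, 2.11], [0.09, 2.58], [-1.31, 4.45], [0.11, 2.69], [-2.54, 2.54]. Speed limits (rad/s): [2.39, 2.39, 3.01, 3.14, 3.14, 3.14].

## Interface

Orientations are given as [roll, pitch, yaw] about the fixed x, y, z axes, in that order (R = Rz(yaw) Ry(pitch) Rx(roll)).
In Python, from plant import robot gives the robot as it stands.
- The arm moves only by the tool drive_tool, never from a script. Its argument "targets" is a list of rows, each an object with "linear": the shift along the tool's x, y, z in units of 0.25 m (1.0 is 0.25 m), a list of three; "angular": the turn, a rotation vector about the tool's x, y, z in units of 90 degrees (1.0 is 90 degrees), a list of three; "fingers": the closure, from -1 (fully open) to 1 (shut). In form: [{"linear": [tx, ty, tz], "angular": [wx, wy, wz], "fingers": fingers}, ...]. A call has 1 to 12 rows; each row is the pose to reach, as a shift and turn from the pose measured when the call began, along the tool's axes at that moment; what a row does not reach only later rows make up. A row lasts 1/12 s, in which the tool goes at most 41.7 mm and 7.16 degrees, less where a joint would pass 70% of its speed; a pose out of reach is approached as far as the arm can. A call with a number of a shift or a turn outside -1 to 1 is refused whole. A call with a gripper value outside its range is refused whole. The fingers move at their own pace and stop on an object; the grip force is fixed at half the most. Time passes only in rows, so rows that repeat a pose let the fingers close. It gives the time, the measured TCP pose, the force and the opening at its end, in the units of the state.
- robot.get_obs(): the state, without advancing time (a new reading comes with each control period).
- robot.capture(name): name is "side" or "top" or "wrist"; returns a dict with "frame" (384x512x3 uint8, red, green, blue), "mtx" (3x3 intrinsics, pixels), "world_to_cam" (4x4, takes a point from world to camera coordinates); the wrist camera has in their place "hand_eye" (4x4, takes a point from camera to tool coordinates, whose origin is the TCP and whose axes are the tool frame's). Camera axes: x right, y down, z forward; pixel columns grow to the right and rows downward; lengths in mm; the calibration is good to about 2 mm. A picture is of the moment at which its call begins: read the wrist's pose just before it. There is no depth.
- robot.job_done(): hands the job in, once; it reports no verdict.
The state is a dict: "time": time; "qpos": joint angles; "qd": joint speeds; "joint_torque": joint torques, N m; "position": TCP position; "orientation": TCP orientation; "force": force on the tool from outside, world axes, zero at the start; "torque": the same for the moment, N m; "gripper_width": finger opening in mm.
Only numpy, scipy, OpenCV 4.12 (cv2) and the standard library are available. Lean on these libraries where they do the work, as an engineer would, in place of code of your own. Each camera call takes 0.05 s, during which the arm holds its last target.

## Task

Press the bowl chopper's release catch fully home, twist the lid a quarter turn anticlockwise (seen from above) by its grip bar to free it, lift it off, and set it down gently, grip bar up and flat, inside the shallow tray, then let go. Do not force the catch or the lid, and leave the tub, the carton and the scraper alone.

Things in the scene. Friction and masses are not known exactly. Their poses are not given: they have to be found in the camera images.
- machine: Bowl chopper, fixed to the table: grey motor base about 210 x 170 mm, top 75 mm above the table, with a steel bowl 124 mm across on it. Origin on the bowl's axis at table height, z up; its -x side carries the catch post, 100 mm from that axis. The cap of the catch slides under about 6 N and stays down. Never press machine or catch with over 40 N, nor lid and machine on each other with over 60 N.
- catch_post (a point): Centre of the top face of the steel post (30 mm across) under the release catch, a black round cap 28 mm across. The cap is screwed in to a height that differs and is not measured: its top is 17 to 43 mm above this point. It goes straight down 8 mm to a solid stop; only the last 1 to 2 mm fully draw back the hidden locking pins, so press till the stop is felt (12 to 20 N).
- rim (a point): On the bowl's axis, level with the top of the rim (135 mm above the table). The rim has three inward tabs 4 mm thick (inner radius 51 mm) and three gaps; the lid's lugs lie under the tabs when locked and come up through the gaps after the turn. A sprung hub in the bowl pushes the lid up with about 9 N, so it rubs while turning (0.1 to 0.5 N m) and, once free, rises 4 mm by itself.
- lid: White lid, 0.19 to 0.34 kg: disc 96 mm across, 16 mm thick, three lugs at its lower edge (112 mm across), grip bar on top. Origin at the centre of its underside, z up, x along the bar. Locked at the start with its x along the machine's x (within 0.08 rad). With the catch home it turns anticlockwise (positive yaw) to a solid stop at 1.49 rad from there; free to lift from about 1.3 rad.
- lid_grip (a point): Centre of the lid's grip bar, half-way up the bar: 33 mm above the lid's underside, 17 mm above its disc. The bar is 70 mm long (lid x), 14 mm thick (lid y), 34 mm high, its top 50 mm above the underside.
- tray: Shallow aluminium tray, fixed, 220 x 220 mm outside, walls 4 mm thick and 28 mm high, floor 4 mm thick. Origin at the centre of its underside. The lid must not hit it with more than 70 N.
- tub: Loose open white tub 80 mm across, 90 mm high, origin under its centre; a bystander.
- carton: Loose cardboard carton 100 x 160 x 75 mm high, origin under its centre; a bystander.
- scraper: Loose scraper 180 mm long along its x, 14 mm high, lying on the table, origin near its middle; a bystander.
Mind the look-alikes: they are no part of the job. What is shaped like the lid but green is not meant.

How it is judged (in metres and radians):
On the way:
1. the lid is turned about a quarter turn (over 1.2 rad) in the bowl (angle between the x axis of lid and the x axis of machine, either way round above 1.2 rad and horizontal distance between lid and machine below 0.006 m and z of lid in the frame of machine below 0.14 m), for 0.1 s.
At the end, for the whole second after the job is handed in: The lid rests inside the tray, its centre within 56 mm of the tray's middle along both tray axes, its underside on the tray floor (less than 9 mm above the tray's underside), grip bar up, tilted less than 0.1 rad, at rest (x of lid in the frame of tray between -0.056 and 0.056 m and y of lid in the frame of tray between -0.056 and 0.056 m and z of lid in the frame of tray below 0.009 m and z of lid_grip in the frame of tray above 0.03 m and angle between lid's own z axis and vertical below 0.1 rad and linear speed of lid below 0.02 m/s); the robot touches nothing.
It fails at once if the chopper or its catch is pressed by the robot with more than 40 N (contact force between machine and the fingers above 40 N or contact force between machine and the arm above 40 N).
It fails at once if lid and chopper are pressed on each other with more than 60 N (contact force between lid and machine above 60 N).
It fails at once if the lid hits the tray with more than 70 N (contact force between lid and tray above 70 N).
It fails at once if the tub, the carton or the scraper is moved by more than 20 mm (distance of any of tub, carton, scraper from where it was at the start of the episode above 0.02 m).
It also fails if it takes over 72 s, if anything falls off the work surface, if the arm or the gripper's body presses on something with over 40 N, if the wrist force passes 120 N, or if a joint passes its speed limit or range.

## Working session

There is one attempt and no reset: what is moved stays moved. The work goes in short steps, Python scripts to look and compute and a tool call to move; the robot and the scene stay as the last step left them, time stands still between calls to the robot, and variables do not carry over. Pictures are saved under pics/ and viewed, and the job is handed in when it is done.

Besides the shell and the picture viewer there is one more tool, called after ">>>" as name([rows], argument=value, ...), one row to a line, values as JSON. drive_tool: Moves the arm, as the interface text tells. Shifts and turns lie within -1 to 1; 1 stands for 0.25 m of shift or 90 degrees of turn. Its arguments: {"type":"object","properties":{"targets":{"type":"array"}},"required":["targets"]}

```bash
mkdir -p pics; ls; python3 - <<'E'
from plant import robot
import cv2, numpy as np, pickle
o=robot.get_obs(); print(o)
for n in ["side","top","wrist"]:
    c=robot.capture(n); cv2.imwrite(f"pics/{n}0.png",cv2.cvtColor(c["frame"],cv2.COLOR_RGB2BGR))
    pickle.dump((o,c),open(f"{n}0.pkl","wb"))
    print(n,[ (k,np.round(v,3).tolist()) for k,v in c.items() if k!="frame"])
E
```

```text
pics
{'time': 0.0, 'qpos': array([ 1.30998794e+00,  4.23845287e-01,  1.63068598e+00, -3.45248422e-05,
        1.08857225e+00, -1.90330092e-02]), 'qd': array([-3.40515983e-03,  9.87816702e-05, -7.93003513e-04, -1.49450651e-03,
        4.78321524e-04, -6.13285456e-04]), 'joint_torque': array([ 1.78095383e-03, -5.44636595e+01, -2.73660046e+01,  6.44625211e-02,
        2.25779484e-02, -1.35626847e-04]), 'position': array([149.50286098, 606.28375771, 217.80049378]), 'orientation': array([-1.56960293,  1.56928515, -1.81136228]), 'force': array([ 0.34236667, -0.78847464, -0.39702175]), 'torque': array([-0.02890895, -0.0243882 ,  0.02136056]), 'gripper_width': 87.64998942711173}
side [('mtx', [[429.816, 0.0, 257.184], [0.0, 429.816, 201.129], [0.0, 0.0, 1.0]]), ('world_to_cam', [[0.99, -0.143, -0.007, -560.852], [-0.103, -0.673, -0.732, 89.625], [0.1, 0.725, -0.681, 976.987], [0.0, 0.0, 0.0, 1.0]])]
top [('mtx', [[400.865, 0.0, 252.882], [0.0, 400.865, 197.529], [0.0, 0.0, 1.0]]), ('world_to_cam', [[-0.2, -0.98, -0.005, 29.091], [-0.955, 0.196, -0.224, 595.703], [0.221, -0.041, -0.975, 866.162], [0.0, 0.0, 0.0, 1.0]])]
wrist [('mtx', [[274.107, 0.0, 258.722], [0.0, 274.107, 194.1], [0.0, 0.0, 1.0]]), ('hand_eye', [[0.001, -0.245, 0.97, -166.71], [1.0, 0.0, -0.001, -1.369], [0.0, 0.97, 0.245, -66.986], [0.0, 0.0, 0.0, 1.0]])]
```

View pics/side0.png

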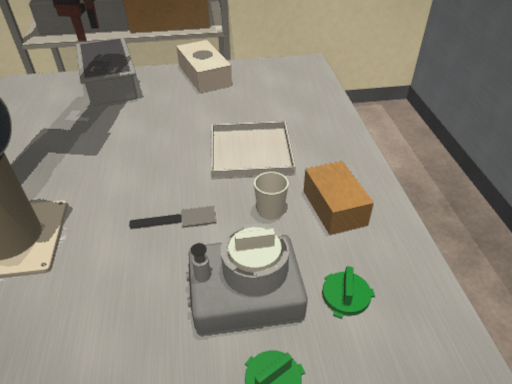

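View pics/top0.png

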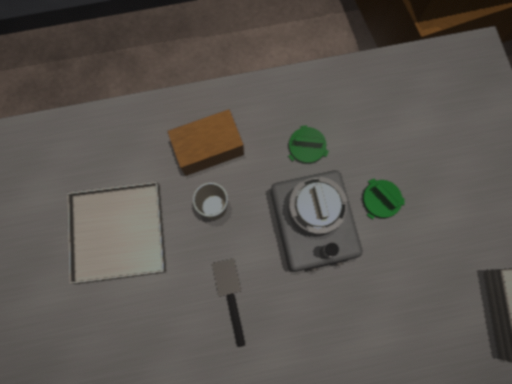

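View pics/wrist0.png

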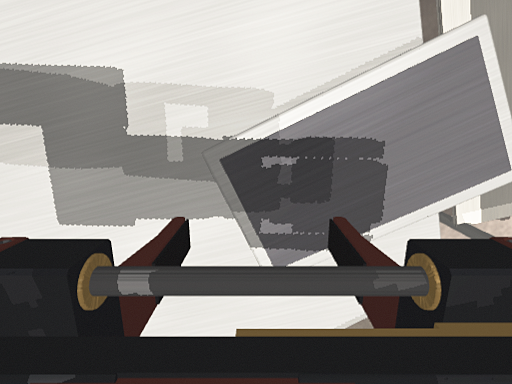

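```bash
python3 - <<'E'
import cv2
s=cv2.imread("pics/side0.png"); t=cv2.imread("pics/top0.png")
cv2.imwrite("pics/s1.png",cv2.resize(s[215:335,175:315],None,fx=5,fy=5,interpolation=cv2.INTER_CUBIC))
cv2.imwrite("pics/t1.png",cv2.resize(t[160:280,260:410],None,fx=5,fy=5,interpolation=cv2.INTER_CUBIC))
cv2.imwrite("pics/t2.png",cv2.resize(t[170:290,55:185],None,fx=5,fy=5,interpolation=cv2.INTER_CUBIC))
E
```

```text
(no output)
```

View pics/s1.png

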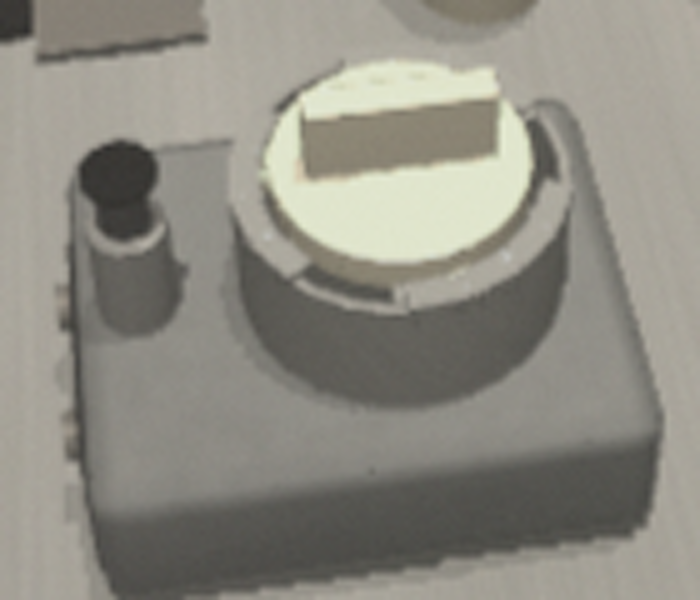

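View pics/t1.png

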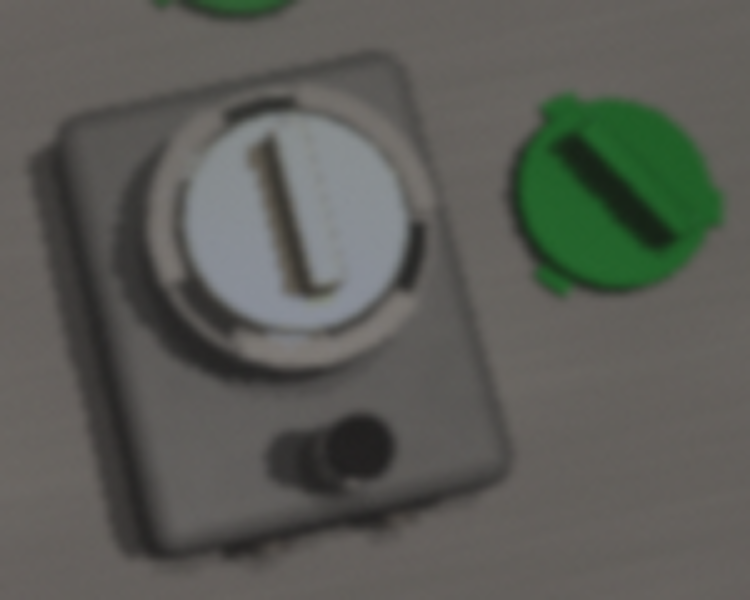

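View pics/t2.png

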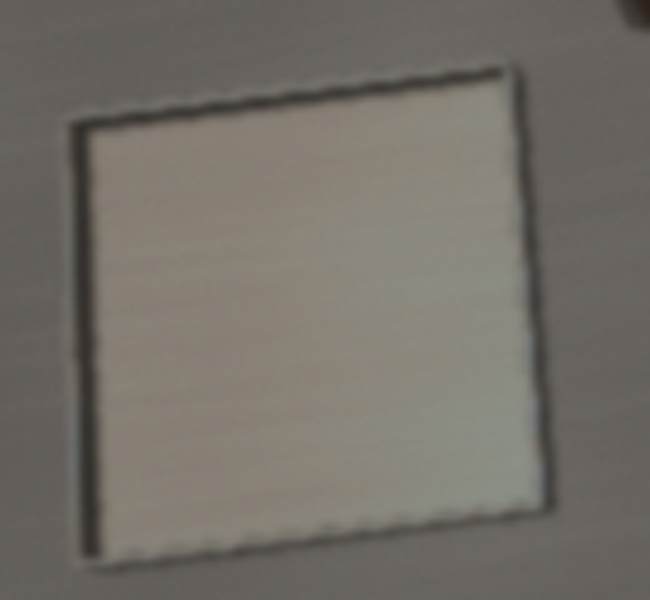

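```bash
cat > h.py <<'E'
import numpy as np, pickle, cv2
from scipy.spatial.transform import Rotation as R
def load(n): return pickle.load(open(n,"rb"))
def pose(o):
    T=np.eye(4); T[:3,:3]=R.from_euler("xyz",o["orientation"]).as_matrix(); T[:3,3]=o["position"]; return T
def w2c(o,c): return c["world_to_cam"] if "world_to_cam" in c else np.linalg.inv(pose(o)@c["hand_eye"])
def ray(o,c,uv):
    M=np.linalg.inv(w2c(o,c)); d=np.linalg.solve(c["mtx"],[uv[0],uv[1],1]); return M[:3,3],M[:3,:3]@d
def onz(o,c,uv,z):
    p,d=ray(o,c,uv); return p+d*(z-p[2])/d[2]
def proj(o,c,P):
    q=w2c(o,c)@np.append(P,1); q=c["mtx"]@q[:3]; return q[:2]/q[2]
def tri(*r):
    A=0;b=0
    for p,d in r:
        d=d/np.linalg.norm(d); N=np.eye(3)-np.outer(d,d); A=A+N; b=b+N@p
    x=np.linalg.solve(A,b)
    return x,[np.linalg.norm((np.eye(3)-np.outer(d,d)/(d@d))@(x-p)) for p,d in r]
E
python3 - <<'E'
from h import *
np.set_printoptions(precision=1,suppress=True)
so,sc=load("side0.pkl"); to,tc=load("top0.pkl")
S=lambda x,y:ray(so,sc,(175+x/5-.4,215+y/5-.4)); T=lambda x,y:ray(to,tc,(260+x/5-.4,160+y/5-.4))
print("cams",S(0,0)[0],T(0,0)[0])
print("disc",tri(S(399,161),T(295,221)))
print("cap",tri(S(118,174),T(360,447)))
print("bar ends front", tri(S(300,118),T(308,296)),tri(S(497,97),T(273,133)))
p,d=T(292,227);print("rim",p+d*(135-p[2])/d[2])
for a in [(78,122),(512,68),(550,512),(88,566)]: print("tray",onz(to,tc,(55+a[0]/5-.4,170+a[1]/5-.4),28))
E
```

```text
cams [ 466.5 -728.7  726.9] [383.4 -53.2 977.8]
disc (array([ 530.8, -222.8,  140.5]), [np.float64(0.39894700892475216), np.float64(0.39894700892499513)])
cap (array([ 431.2, -224.1,  152.3]), [np.float64(0.39420925825792263), np.float64(0.3942092582579414)])
bar ends front (array([ 496. , -216.2,  161.8]), [np.float64(0.32027085220018237), np.float64(0.32027085220027746)]) (array([ 566.2, -218.1,  163.2]), [np.float64(0.3963265033962725), np.float64(0.39632650339626746)])
rim [ 529.9 -222.   135. ]
tray [696.9 342.3  28. ]
tray [681.1 130.4  28. ]
tray [465.2 144.7  28. ]
tray [483.8 358.9  28. ]
```

```bash
python3 - <<'E'
from h import *
np.set_printoptions(precision=1,suppress=True)
so,sc=load("side0.pkl"); to,tc=load("top0.pkl")
for a in [(300,118),(497,97),(305,85),(495,70)]: print("S",onz(so,sc,(175+a[0]/5-.4,215+a[1]/5-.4),174.5))
for a in [(308,296),(273,133),(342,285),(305,125)]: print("T",onz(to,tc,(260+a[0]/5-.4,160+a[1]/5-.4),174.5))
# base corners z=75 top
for a in [(62,125),(400,55),(512,475),(150,555)]: print("B",onz(to,tc,(260+a[0]/5-.4,160+a[1]/5-.4),70))
E
```

```text
S [ 495.6 -227.6  174.5]
S [ 564.6 -228.2  174.5]
S [ 499.  -212.4  174.5]
S [ 566.1 -215.3  174.5]
T [ 493.9 -213.7  174.5]
T [ 563.2 -215.8  174.5]
T [ 495.5 -228.3  174.5]
T [ 563.9 -229.5  174.5]
B [ 610.3 -141.1   70. ]
B [ 611.5 -304.4   70. ]
B [ 410.5 -304.9   70. ]
B [ 408.6 -137.8   70. ]
```

```bash
cat >> h.py <<'E'
def go(P,psi,o=None):
    """tool x down, tool y at world angle psi; prints row numbers"""
    if o is None:
        from plant import robot; o=robot.get_obs()
    T=pose(o); x=np.array([0,0,-1.]); y=np.array([np.cos(psi),np.sin(psi),0]); G=np.c_[x,y,np.cross(x,y)]
    l=T[:3,:3].T@(np.array(P)-T[:3,3])/250; w=R.from_matrix(T[:3,:3].T@G).as_rotvec()/(np.pi/2)
    return l.round(4).tolist(), w.round(4).tolist()
def st():
    from plant import robot; o=robot.get_obs(); T=pose(o)[:3,:3]
    print("t%.2f"%o["time"],"P",o["position"].round(1),"x",T[:,0].round(3),"ypsi %.3f"%np.arctan2(T[1,1],T[0,1]),"F",o["force"].round(1),"M",o["torque"].round(2),"w %.1f"%o["gripper_width"],"q",o["qpos"].round(2)); return o
E
python3 - <<'E'
from h import *
st()
for psi in (np.pi/2,-np.pi/2): print(go((431,-224,260),psi))
print(go((380,450,280),np.pi/2),go((380,450,280),-np.pi/2))
E
```

```text
t0.15 P [149.5 606.4 218. ] x [-0.    -0.001 -1.   ] ypsi 1.329 F [0.6 0.2 0.5] M [0.06 0.07 0.  ] w 87.7 q [ 1.31  0.42  1.63 -0.    1.09 -0.02]
([-0.1647, -2.9557, 1.8885], [-0.1539, -0.0001, 0.0007])
([-0.1647, -2.9557, 1.8885], [1.8461, 0.001, 0.0001])
([-0.2476, -0.3871, 1.0449], [-0.1539, -0.0001, 0.0007]) ([-0.2476, -0.3871, 1.0449], [1.8461, 0.001, 0.0001])
```

>>> drive_tool([
  {"linear": [-0.2, -0.25, 0.5], "angular": [0.3, 0, 0], "fingers": 1},
  {"linear": [-0.2, -0.5, 1.0], "angular": [0.9, 0, 0], "fingers": 1},
  {"linear": [-0.2, -0.5, 1.0], "angular": [0.9, 0, 0], "fingers": 1},
  {"linear": [-0.2, -0.5, 1.0], "angular": [0.9, 0, 0], "fingers": 1},
  {"linear": [-0.2, -0.5, 1.0], "angular": [0.9, 0, 0], "fingers": 1},
  {"linear": [-0.2, -0.5, 1.0], "angular": [0.9, 0, 0], "fingers": 1},
  {"linear": [-0.2, -0.5, 1.0], "angular": [0.9, 0, 0], "fingers": 1},
  {"linear": [-0.2, -0.5, 1.0], "angular": [0.9, 0, 0], "fingers": 1},
  {"linear": [-0.2, -0.5, 1.0], "angular": [0.9, 0, 0], "fingers": 1},
  {"linear": [-0.2, -0.5, 1.0], "angular": [0.9, 0, 0], "fingers": 1},
  {"linear": [-0.2, -0.5, 1.0], "angular": [0.9, 0, 0], "fingers": 1},
  {"linear": [-0.2, -0.5, 1.0], "angular": [0.9, 0, 0], "fingers": 1},
])

```text
time: 1.15
position: [362.4, 424.9, 267.9]
orientation: [-0.328, 1.569, -1.991]
force: [0.1, -0.4, 0.6]
gripper_width: 11.6
```

```bash
python3 - <<'E'
from h import *
st()
print(go((431,-224,260),-np.pi/2));print(go((450,160,260),-np.pi/2))
E
```

```text
t1.15 P [362.4 424.9 267.9] x [-0.001 -0.002 -1.   ] ypsi -0.092 F [ 0.1 -0.4  0.6] M [-0.07  0.07 -0.01] w 11.6 q [ 0.84  0.27  1.73 -0.    1.14  0.94]
([0.0354, 0.5112, 2.5594], [0.9416, 0.0011, -0.0005])
([0.0329, 0.4462, 1.0229], [0.9416, 0.0011, -0.0005])
```

>>> drive_tool([
  {"linear": [0, 0.25, 0.5], "angular": [0.3, 0, 0], "fingers": 1},
  {"linear": [0.02, 0.43, 1.0], "angular": [0.94, 0, 0], "fingers": 1},
  {"linear": [0.02, 0.43, 1.0], "angular": [0.94, 0, 0], "fingers": 1},
  {"linear": [0.02, 0.43, 1.0], "angular": [0.94, 0, 0], "fingers": 1},
  {"linear": [0.02, 0.43, 1.0], "angular": [0.94, 0, 0], "fingers": 1},
  {"linear": [0.02, 0.43, 1.0], "angular": [0.94, 0, 0], "fingers": 1},
  {"linear": [0.02, 0.43, 1.0], "angular": [0.94, 0, 0], "fingers": 1},
  {"linear": [0.02, 0.43, 1.0], "angular": [0.94, 0, 0], "fingers": 1},
  {"linear": [0.02, 0.43, 1.0], "angular": [0.94, 0, 0], "fingers": 1},
  {"linear": [0.02, 0.43, 1.0], "angular": [0.94, 0, 0], "fingers": 1},
  {"linear": [0.02, 0.43, 1.0], "angular": [0.94, 0, 0], "fingers": 1},
  {"linear": [0.02, 0.43, 1.0], "angular": [0.94, 0, 0], "fingers": 1},
])

```text
time: 2.15
position: [446.4, 165.9, 263.1]
orientation: [1.001, 1.569, -2.145]
force: [0.5, -0.1, -0.2]
gripper_width: 0.8
```

```bash
python3 - <<'E'
from h import *
st()
print(go((431,-224,260),-np.pi/2))
E
```

```text
t2.15 P [446.4 165.9 263.1] x [-0.001 -0.002 -1.   ] ypsi -1.575 F [ 0.5 -0.1 -0.2] M [-0.05  0.2   0.01] w 0.8 q [ 0.33  0.15  1.9  -0.    1.09  1.91]
([0.0148, 1.5597, 0.0553], [-0.0026, 0.0007, -0.001])
```

>>> drive_tool([
  {"linear": [0, 0.5, 0.0], "angular": [0, 0, 0], "fingers": 1},
  {"linear": [0, 1.0, 0.0], "angular": [0, 0, 0], "fingers": 1},
  {"linear": [0, 1.0, 0.0], "angular": [0, 0, 0], "fingers": 1},
  {"linear": [0, 1.0, 0.0], "angular": [0, 0, 0], "fingers": 1},
  {"linear": [0, 1.0, 0.0], "angular": [0, 0, 0], "fingers": 1},
  {"linear": [0, 1.0, 0.0], "angular": [0, 0, 0], "fingers": 1},
  {"linear": [0, 1.0, 0.0], "angular": [0, 0, 0], "fingers": 1},
  {"linear": [0, 1.0, 0.0], "angular": [0, 0, 0], "fingers": 1},
])

```text
time: 2.82
position: [445.0, -86.1, 263.3]
orientation: [0.8, 1.569, -2.351]
force: [0.6, -0.0, -0.2]
gripper_width: 0.3
```

```bash
python3 - <<'E'
from h import *
st()
print(go((431,-224,260),-np.pi/2))
print(go((431,-224,260),-np.pi/2+.015))
E
```

```text
t2.82 P [445.  -86.1 263.3] x [-0.001 -0.001 -1.   ] ypsi -1.580 F [ 0.6 -0.  -0.2] M [-0.02  0.15  0.01] w 0.3 q [-0.22  0.11  1.95 -0.    1.09  1.36]
([0.0141, 0.5522, 0.051], [-0.0058, 0.0009, -0.0009])
([0.0141, 0.5522, 0.051], [-0.0153, 0.0009, -0.0009])
```

>>> drive_tool([
  {"linear": [0, 0.3, 0.02], "angular": [0, 0, 0], "fingers": 1},
  {"linear": [0.014, 0.55, 0.05], "angular": [0, 0, 0], "fingers": 1},
  {"linear": [0.014, 0.55, 0.05], "angular": [0, 0, 0], "fingers": 1},
  {"linear": [0.014, 0.55, 0.05], "angular": [0, 0, 0], "fingers": 1},
  {"linear": [0.014, 0.55, 0.05], "angular": [0, 0, 0], "fingers": 1},
  {"linear": [0.014, 0.55, 0.05], "angular": [0, 0, 0], "fingers": 1},
  {"linear": [0.014, 0.55, 0.05], "angular": [0, 0, 0], "fingers": 1},
])

```text
time: 3.4
position: [431.4, -221.7, 259.8]
orientation: [0.313, 1.569, -2.837]
force: [-0.3, 0.0, 1.1]
gripper_width: 0.5
```

```bash
python3 - <<'E'
from h import *
from plant import robot
o=st(); c=robot.capture("wrist"); pickle.dump((o,c),open("w1.pkl","wb"))
cv2.imwrite("pics/w1.png",cv2.cvtColor(c["frame"],cv2.COLOR_RGB2BGR))
c=robot.capture("side"); pickle.dump((o,c),open("s2.pkl","wb"))
f=cv2.cvtColor(c["frame"],cv2.COLOR_RGB2BGR)
cv2.imwrite("pics/s2.png",cv2.resize(f[150:330,140:340],None,fx=4,fy=4*.8))
c=robot.capture("top"); pickle.dump((o,c),open("t2.pkl","wb"))
E
```

```text
t3.40 P [ 431.4 -221.7  259.8] x [-0.002 -0.001 -1.   ] ypsi -1.578 F [-0.3  0.   1.1] M [-0.04  0.19  0.01] w 0.5 q [-0.5   0.16  1.89 -0.    1.09  1.08]
```

View pics/w1.png

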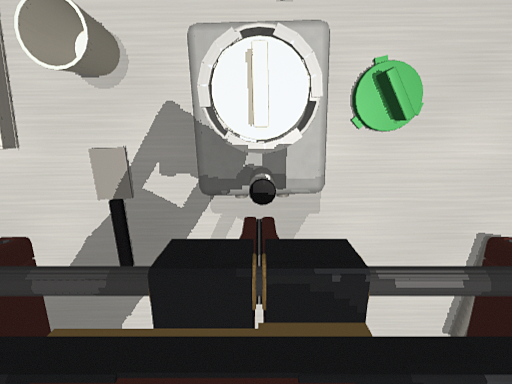

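View pics/s2.png

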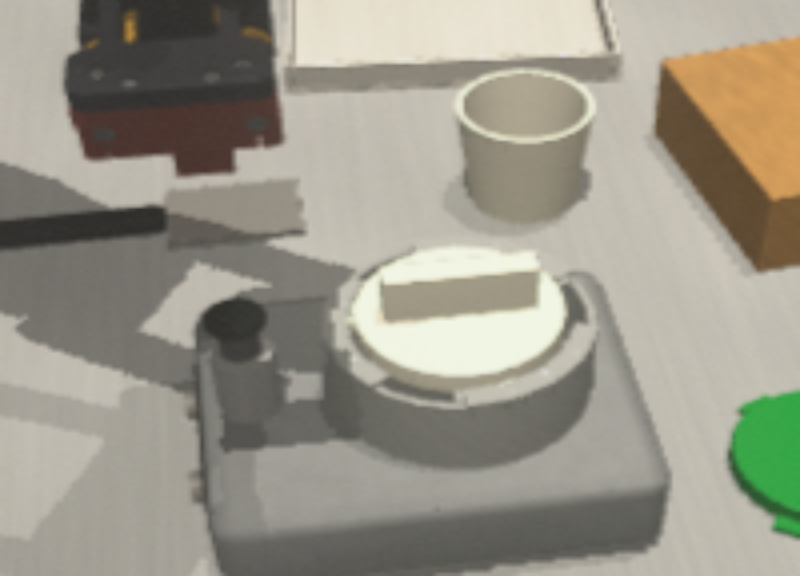

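```bash
python3 - <<'E'
from h import *
np.set_printoptions(precision=1,suppress=True)
so,sc=load("side0.pkl"); to,tc=load("top0.pkl"); wo,wc=load("w1.pkl")
S=lambda x,y:ray(so,sc,(175+x/5-.4,215+y/5-.4)); T=lambda x,y:ray(to,tc,(260+x/5-.4,160+y/5-.4))
w=ray(wo,wc,(262,190))
print(tri(S(118,174),T(360,447),w),tri(S(118,174),w))
for z in (148,152,156): print(onz(wo,wc,(262,190),z))
for uv in [(252,41),(268,41),(252,126),(268,126)]: print(onz(wo,wc,uv,174.5))
print(onz(wo,wc,(261,88),140.5))
print(go((431,-223.8,200),-np.pi/2))
f=cv2.cvtColor(wc["frame"],cv2.COLOR_RGB2BGR)
cv2.imwrite("pics/w1c.png",cv2.resize(f[10:210,180:340],None,fx=3,fy=3,interpolation=cv2.INTER_CUBIC))
E
```

```text
(array([ 431.5, -225.2,  152.7]), [np.float64(0.7787376760124937), np.float64(1.1622140495526563), np.float64(1.56042319068073)]) (array([ 431.7, -226.5,  154.6]), [np.float64(0.7607951884713197), np.float64(0.7607951884714315)])
[ 430.9 -226.7  148. ]
[ 431.9 -226.6  152. ]
[ 432.8 -226.6  156. ]
[ 564.5 -218.7  174.5]
[ 564.4 -232.   174.5]
[ 496.  -217.7  174.5]
[ 495.9 -232.   174.5]
[ 531.9 -226.3  140.5]
([0.2403, 0.0073, 0.0018], [-0.0043, 0.0009, -0.0007])
```

View pics/w1c.png

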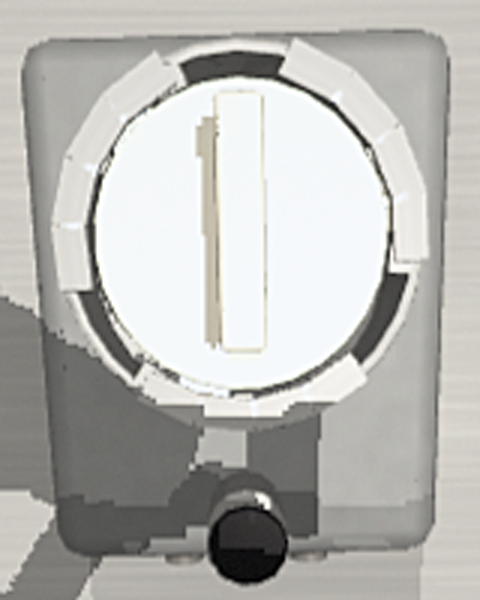

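>>> drive_tool([
  {"linear": [0.1, 0.013, 0.0], "angular": [-0.004, 0, 0], "fingers": 1},
  {"linear": [0.2, 0.013, 0.0], "angular": [-0.004, 0, 0], "fingers": 1},
  {"linear": [0.28, 0.013, 0.0], "angular": [-0.004, 0, 0], "fingers": 1},
  {"linear": [0.32, 0.013, 0.0], "angular": [-0.004, 0, 0], "fingers": 1},
  {"linear": [0.32, 0.013, 0.0], "angular": [-0.004, 0, 0], "fingers": 1},
  {"linear": [0.32, 0.013, 0.0], "angular": [-0.004, 0, 0], "fingers": 1},
])

```text
time: 4.05
position: [431.7, -224.8, 180.3]
orientation: [0.482, 1.569, -2.659]
force: [-0.4, 0.5, 0.8]
gripper_width: 0.8
```

```bash
python3 - <<'E'
from h import *
from plant import robot
o=st(); c=robot.capture("side")
f=cv2.cvtColor(c["frame"],cv2.COLOR_RGB2BGR)
cv2.imwrite("pics/s3.png",cv2.resize(f[200:300,160:280],None,fx=5,fy=5))
E
```

```text
t4.05 P [ 431.7 -224.8  180.3] x [-0.002 -0.001 -1.   ] ypsi -1.571 F [-0.4  0.5  0.8] M [-0.06  0.23 -0.  ] w 0.8 q [-0.5   0.28  1.96 -0.    0.91  1.07]
```

View pics/s3.png

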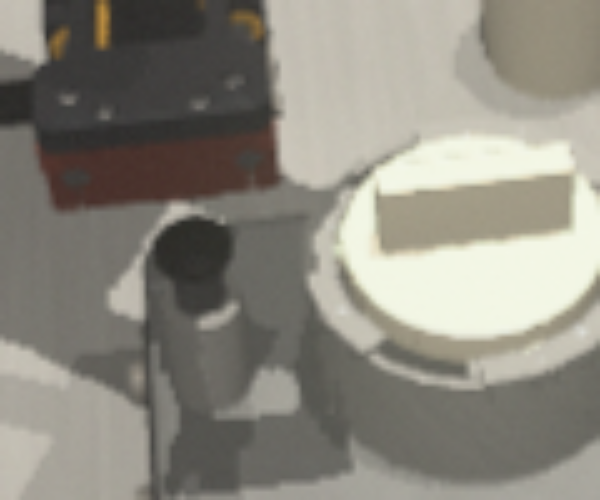

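```bash
python3 - <<'E'
from h import *
o=load("s2.pkl")[0]; so,sc=load("side0.pkl")
for z in (163,180,243): print(z,proj(o,sc,[431.7,-224.8,z]))
print(proj(o,sc,[431.4,-221.7,243]))
print(proj(*load("w1.pkl"),[431.4,-221.7,243]))
print(proj(*load("w1.pkl"),[431.4,-221.7,259.8]))
E
```

```text
163 [198.08675506 245.56843846]
180 [197.08108356 238.986493  ]
243 [193.06053081 212.67267311]
[192.80605433 211.36181274]
[256.72488577 220.48317526]
[256.58602329 229.27512924]
```

```bash
python3 - <<'E'
from h import *
o=load("s2.pkl")[0]; so,sc=load("side0.pkl")
for y in (-314,): print(proj(o,sc,[431.7,y,243]),proj(o,sc,[431.7,y,218]))
E
```

```text
[195.21921625 255.04365449] [196.98200165 265.83389346]
```

>>> drive_tool([
  {"linear": [0.015, 0, 0.0], "angular": [0, 0, 0], "fingers": 1},
  {"linear": [0.03, 0, 0.0], "angular": [0, 0, 0], "fingers": 1},
  {"linear": [0.036, 0, 0.0], "angular": [0, 0, 0], "fingers": 1},
  {"linear": [0.036, 0, 0.0], "angular": [0, 0, 0], "fingers": 1},
])

```text
time: 4.43
position: [432.1, -225.2, 171.9]
orientation: [1.342, 1.569, -1.8]
force: [-0.6, -0.1, 0.2]
gripper_width: 0.4
```

>>> drive_tool([
  {"linear": [0.006, 0, 0.0], "angular": [0, 0, 0], "fingers": 1},
  {"linear": [0.012, 0, 0.0], "angular": [0, 0, 0], "fingers": 1},
  {"linear": [0.012, 0, 0.0], "angular": [0, 0, 0], "fingers": 1},
])

```text
time: 4.68
position: [431.9, -225.2, 168.7]
orientation: [1.191, 1.569, -1.951]
force: [0.1, -0.7, -0.5]
gripper_width: 0.2
```

>>> drive_tool([
  {"linear": [0.006, 0, 0.0], "angular": [0, 0, 0], "fingers": 1},
  {"linear": [0.012, 0, 0.0], "angular": [0, 0, 0], "fingers": 1},
  {"linear": [0.012, 0, 0.0], "angular": [0, 0, 0], "fingers": 1},
])

```text
time: 4.93
position: [431.7, -225.1, 165.4]
orientation: [0.862, 1.569, -2.28]
force: [-0.7, -0.5, -0.3]
gripper_width: 0.5
```

>>> drive_tool([
  {"linear": [0.004, 0, 0.0], "angular": [0, 0, 0], "fingers": 1},
  {"linear": [0.008, 0, 0.0], "angular": [0, 0, 0], "fingers": 1},
  {"linear": [0.008, 0, 0.0], "angular": [0, 0, 0], "fingers": 1},
])

```text
time: 5.18
position: [431.6, -225.0, 163.2]
orientation: [0.699, 1.569, -2.443]
force: [-0.4, 0.7, 0.5]
gripper_width: 0.0
```

```bash
python3 - <<'E'
from h import *
from plant import robot
o=st(); c=robot.capture("side")
f=cv2.cvtColor(c["frame"],cv2.COLOR_RGB2BGR)
cv2.imwrite("pics/s4.png",cv2.resize(f[200:300,160:280],None,fx=5,fy=5))
c=robot.capture("wrist");pickle.dump((o,c),open("w4.pkl","wb"))
f=cv2.cvtColor(c["frame"],cv2.COLOR_RGB2BGR)
cv2.imwrite("pics/w4.png",cv2.resize(f[120:280,180:340],None,fx=4,fy=3.7))
E
```

```text
t5.18 P [ 431.6 -225.   163.2] x [-0.001 -0.001 -1.   ] ypsi -1.571 F [-0.4  0.7  0.5] M [-0.06  0.13 -0.04] w 0.0 q [-0.5   0.3   1.97 -0.    0.87  1.07]
```

View pics/s4.png

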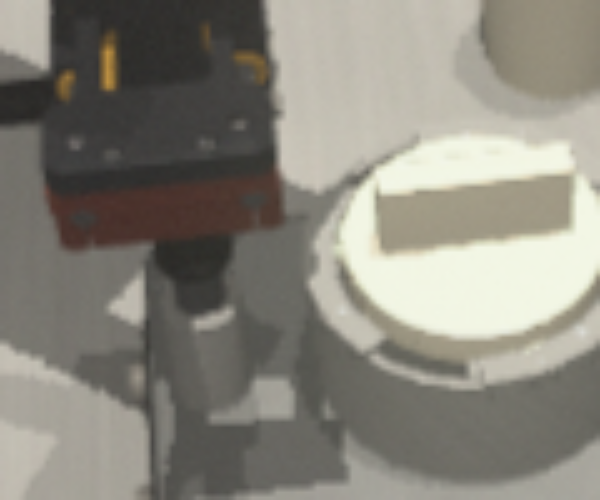

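View pics/w4.png

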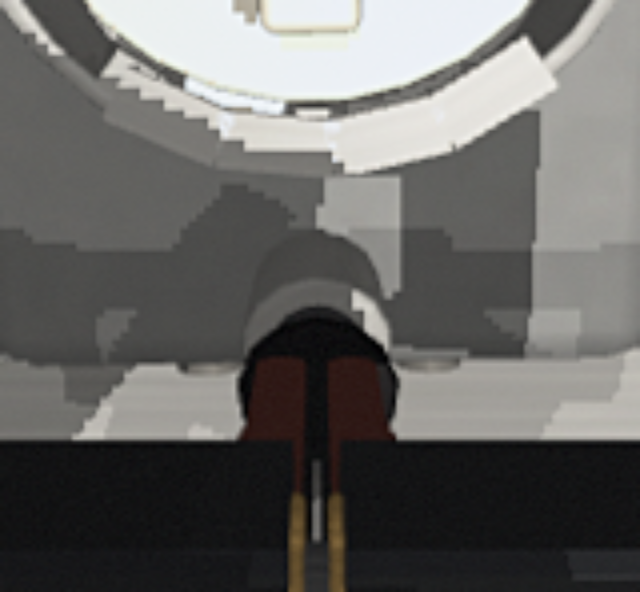

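>>> drive_tool([
  {"linear": [0.004, 0, 0.0], "angular": [0, 0, 0], "fingers": 1},
  {"linear": [0.008, 0, 0.0], "angular": [0, 0, 0], "fingers": 1},
  {"linear": [0.008, 0, 0.0], "angular": [0, 0, 0], "fingers": 1},
])

```text
time: 5.53
position: [431.6, -225.0, 161.2]
orientation: [0.669, 1.569, -2.472]
force: [-0.5, -0.2, 1.0]
gripper_width: 0.4
```

>>> drive_tool([
  {"linear": [0.004, 0, 0.0], "angular": [0, 0, 0], "fingers": 1},
  {"linear": [0.008, 0, 0.0], "angular": [0, 0, 0], "fingers": 1},
  {"linear": [0.008, 0, 0.0], "angular": [0, 0, 0], "fingers": 1},
])

```text
time: 5.78
position: [431.5, -225.0, 159.0]
orientation: [0.5, 1.569, -2.642]
force: [0.3, 0.5, 0.2]
gripper_width: 0.8
```

>>> drive_tool([
  {"linear": [0.004, 0, 0.0], "angular": [0, 0, 0], "fingers": 1},
  {"linear": [0.008, 0, 0.0], "angular": [0, 0, 0], "fingers": 1},
  {"linear": [0.008, 0, 0.0], "angular": [0, 0, 0], "fingers": 1},
])

```text
time: 6.03
position: [431.4, -224.9, 156.7]
orientation: [0.378, 1.569, -2.764]
force: [0.5, 0.2, 0.1]
gripper_width: 0.5
```

```bash
python3 - <<'E'
from h import *
from plant import robot
o=st(); c=robot.capture("side");pickle.dump((o,c),open("s5.pkl","wb"))
f=cv2.cvtColor(c["frame"],cv2.COLOR_RGB2BGR)
cv2.imwrite("pics/s5.png",cv2.resize(f[200:300,160:280],None,fx=6,fy=6))
c=robot.capture("wrist");pickle.dump((o,c),open("w5.pkl","wb"))
f=cv2.cvtColor(c["frame"],cv2.COLOR_RGB2BGR)
cv2.imwrite("pics/w5.png",cv2.resize(f[180:260,210:310],None,fx=7,fy=7))
E
```

```text
t6.03 P [ 431.4 -224.9  156.7] x [-0.002 -0.001 -1.   ] ypsi -1.571 F [0.5 0.2 0.1] M [ 0.    0.15 -0.04] w 0.5 q [-0.5   0.31  1.98 -0.    0.85  1.07]
```

View pics/s5.png

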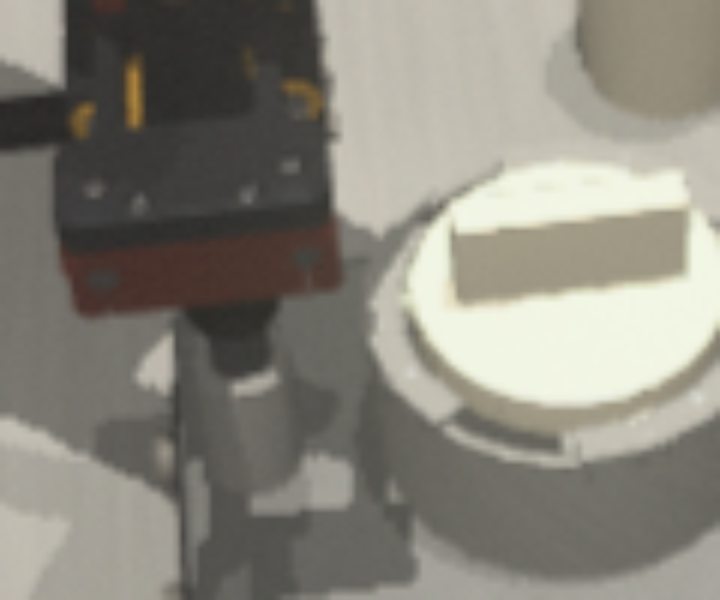

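View pics/w5.png

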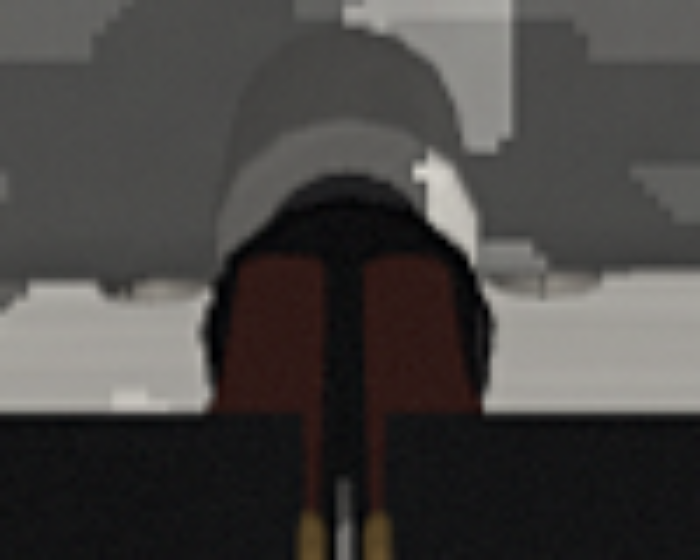

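>>> drive_tool([
  {"linear": [0.004, 0, 0.0], "angular": [0, 0, 0], "fingers": 1},
  {"linear": [0.008, 0, 0.0], "angular": [0, 0, 0], "fingers": 1},
  {"linear": [0.008, 0, 0.0], "angular": [0, 0, 0], "fingers": 1},
])

```text
time: 6.38
position: [431.3, -224.9, 154.7]
orientation: [0.345, 1.569, -2.797]
force: [0.1, -0.2, 0.3]
gripper_width: 0.4
```

>>> drive_tool([
  {"linear": [0.004, 0, 0.0], "angular": [0, 0, 0], "fingers": 1},
  {"linear": [0.008, 0, 0.0], "angular": [0, 0, 0], "fingers": 1},
  {"linear": [0.008, 0, 0.0], "angular": [0, 0, 0], "fingers": 1},
])

```text
time: 6.63
position: [431.2, -224.8, 152.5]
orientation: [0.232, 1.568, -2.909]
force: [0.6, 1.0, 0.3]
gripper_width: 0.5
```

>>> drive_tool([
  {"linear": [0.004, 0, 0.0], "angular": [0, 0, 0], "fingers": 1},
  {"linear": [0.008, 0, 0.0], "angular": [0, 0, 0], "fingers": 1},
  {"linear": [0.008, 0, 0.0], "angular": [0, 0, 0], "fingers": 1},
])

```text
time: 6.88
position: [431.3, -224.8, 150.5]
orientation: [0.246, 1.568, -2.896]
force: [-0.2, -0.5, 0.5]
gripper_width: 0.2
```

```bash
python3 - <<'E'
from h import *
from plant import robot
o=st(); c=robot.capture("side");pickle.dump((o,c),open("s6.pkl","wb"))
f=cv2.cvtColor(c["frame"],cv2.COLOR_RGB2BGR)
a=load("side0.pkl")[1]["frame"][:,:,::-1]
g=np.hstack([a[225:285,170:230],f[225:285,170:230]])
cv2.imwrite("pics/s6.png",cv2.convertScaleAbs(cv2.resize(g,None,fx=6,fy=6,interpolation=cv2.INTER_CUBIC),alpha=1.6))
c=robot.capture("wrist");pickle.dump((o,c),open("w6.pkl","wb"))
f=cv2.cvtColor(c["frame"],cv2.COLOR_RGB2BGR)
cv2.imwrite("pics/w6.png",cv2.convertScaleAbs(cv2.resize(f[180:260,210:310],None,fx=7,fy=7),alpha=2.5))
a=load("wrist0.pkl")[1]["frame"][:,:,::-1]
cv2.imwrite("pics/w0c.png",cv2.convertScaleAbs(cv2.resize(a[200:300,110:410],None,fx=2.6,fy=2.6),alpha=1.8))
E
```

```text
t6.88 P [ 431.3 -224.8  150.5] x [-0.002 -0.001 -1.   ] ypsi -1.571 F [-0.2 -0.5  0.5] M [0.01 0.14 0.02] w 0.2 q [-0.5   0.32  1.98 -0.    0.84  1.07]
```

View pics/s6.png

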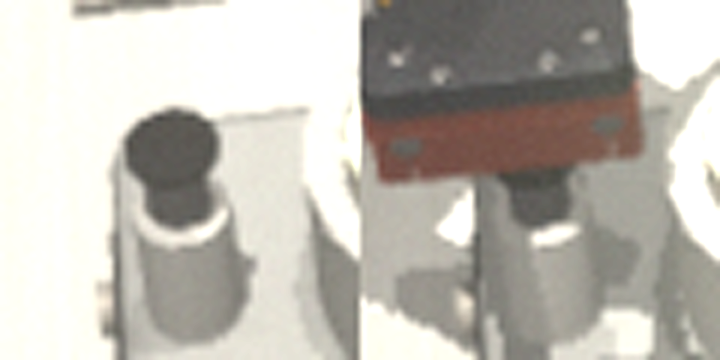

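View pics/w6.png

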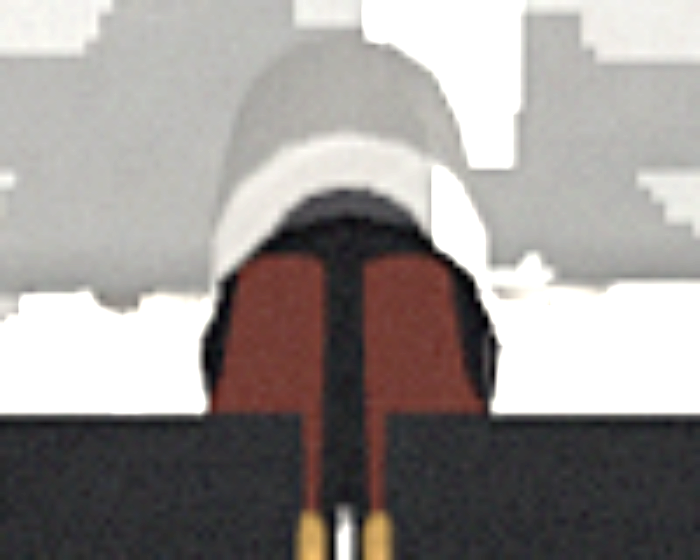

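View pics/w0c.png

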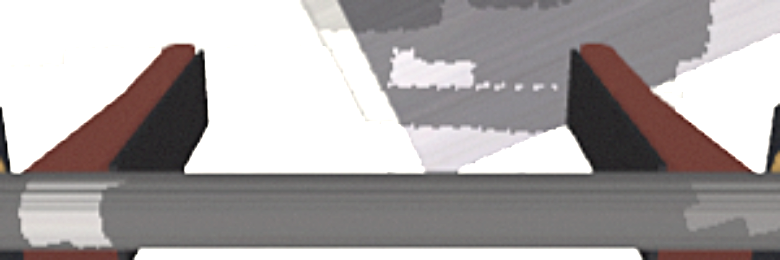

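>>> drive_tool([
  {"linear": [0.004, 0, 0.0], "angular": [0, 0, 0], "fingers": 1},
  {"linear": [0.008, 0, 0.0], "angular": [0, 0, 0], "fingers": 1},
  {"linear": [0.008, 0, 0.0], "angular": [0, 0, 0], "fingers": 1},
])

```text
time: 7.23
position: [431.3, -224.9, 148.7]
orientation: [0.311, 1.569, -2.831]
force: [-1.6, 0.4, 3.7]
gripper_width: 0.4
```

>>> drive_tool([
  {"linear": [0.004, 0, 0.0], "angular": [0, 0, 0], "fingers": 1},
  {"linear": [0.008, 0, 0.0], "angular": [0, 0, 0], "fingers": 1},
  {"linear": [0.008, 0, 0.0], "angular": [0, 0, 0], "fingers": 1},
])

```text
time: 7.48
position: [431.3, -224.9, 146.9]
orientation: [0.338, 1.569, -2.804]
force: [-0.9, 0.8, 3.8]
gripper_width: 0.0
```

>>> drive_tool([
  {"linear": [0.004, 0, 0.0], "angular": [0, 0, 0], "fingers": 1},
  {"linear": [0.008, 0, 0.0], "angular": [0, 0, 0], "fingers": 1},
  {"linear": [0.008, 0, 0.0], "angular": [0, 0, 0], "fingers": 1},
])

```text
time: 7.73
position: [431.3, -224.9, 145.0]
orientation: [0.347, 1.569, -2.795]
force: [-1.7, 1.0, 3.9]
gripper_width: 0.0
```

>>> drive_tool([
  {"linear": [0.004, 0, 0.0], "angular": [0, 0, 0], "fingers": 1},
  {"linear": [0.007, 0, 0.0], "angular": [0, 0, 0], "fingers": 1},
  {"linear": [0.007, 0, 0.0], "angular": [0, 0, 0], "fingers": 1},
])

```text
time: 7.98
position: [431.3, -224.9, 143.5]
orientation: [0.367, 1.569, -2.774]
force: [-2.4, 0.8, 3.8]
gripper_width: 0.4
```

>>> drive_tool([
  {"linear": [0.003, 0, 0.0], "angular": [0, 0, 0], "fingers": 1},
  {"linear": [0.005, 0, 0.0], "angular": [0, 0, 0], "fingers": 1},
  {"linear": [0.005, 0, 0.0], "angular": [0, 0, 0], "fingers": 1},
])

```text
time: 8.23
position: [431.3, -224.9, 142.5]
orientation: [0.419, 1.569, -2.723]
force: [-2.0, 0.4, 6.5]
gripper_width: 0.4
```

>>> drive_tool([
  {"linear": [0.002, 0, 0.0], "angular": [0, 0, 0], "fingers": 1},
  {"linear": [0.004, 0, 0.0], "angular": [0, 0, 0], "fingers": 1},
  {"linear": [0.004, 0, 0.0], "angular": [0, 0, 0], "fingers": 1},
])

```text
time: 8.48
position: [431.4, -224.9, 142.3]
orientation: [0.465, 1.569, -2.677]
force: [-3.9, 2.4, 12.1]
gripper_width: 0.4
```

>>> drive_tool([
  {"linear": [0.004, 0, 0.0], "angular": [0, 0, 0], "fingers": 1},
  {"linear": [0.006, 0, 0.0], "angular": [0, 0, 0], "fingers": 1},
  {"linear": [0.006, 0, 0.0], "angular": [0, 0, 0], "fingers": 1},
])

```text
time: 8.73
position: [431.5, -225.0, 142.1]
orientation: [0.596, 1.569, -2.546]
force: [-5.8, 2.4, 18.6]
gripper_width: 0.1
```

>>> drive_tool([
  {"linear": [-0.04, 0, 0.0], "angular": [0, 0, 0], "fingers": 1},
  {"linear": [-0.24, 0, 0.0], "angular": [0, 0, 0], "fingers": 0.5},
  {"linear": [-0.24, 0, 0.0], "angular": [0, 0, 0], "fingers": 0},
  {"linear": [-0.24, -0.006, -0.2], "angular": [0, 0, 0], "fingers": 0},
  {"linear": [-0.24, -0.006, -0.396], "angular": [0, 0, 0], "fingers": 0},
  {"linear": [-0.24, -0.006, -0.396], "angular": [0, 0, 0], "fingers": 0},
  {"linear": [-0.24, -0.006, -0.396], "angular": [0, 0, 0], "fingers": 0},
  {"linear": [-0.24, -0.006, -0.396], "angular": [0, 0, 0], "fingers": 0},
])

```text
time: 9.4
position: [530.5, -223.0, 201.2]
orientation: [0.245, 1.568, -2.895]
force: [-0.4, -0.3, -0.5]
gripper_width: 42.4
```

```bash
python3 - <<'E'
from h import *
from plant import robot
o=st(); c=robot.capture("side");pickle.dump((o,c),open("s7.pkl","wb"))
f=cv2.cvtColor(c["frame"],cv2.COLOR_RGB2BGR)
cv2.imwrite("pics/s7.png",cv2.resize(f[170:310,160:320],None,fx=4,fy=4))
c=robot.capture("wrist");pickle.dump((o,c),open("w7.pkl","wb"))
f=cv2.cvtColor(c["frame"],cv2.COLOR_RGB2BGR)
cv2.imwrite("pics/w7.png",cv2.resize(f[100:300,160:360],None,fx=3,fy=3))
print(go((530.5,-223.3,141.5),-np.pi/2-.01))
E
```

```text
t9.40 P [ 530.5 -223.   201.2] x [-0.003 -0.001 -1.   ] ypsi -1.570 F [-0.4 -0.3 -0.5] M [-0.01  0.11 -0.02] w 42.4 q [-0.42  0.37  1.75 -0.    1.02  1.15]
([0.2391, 0.0007, -0.0066], [0.0063, 0.0021, -0.0003])
```

View pics/s7.png

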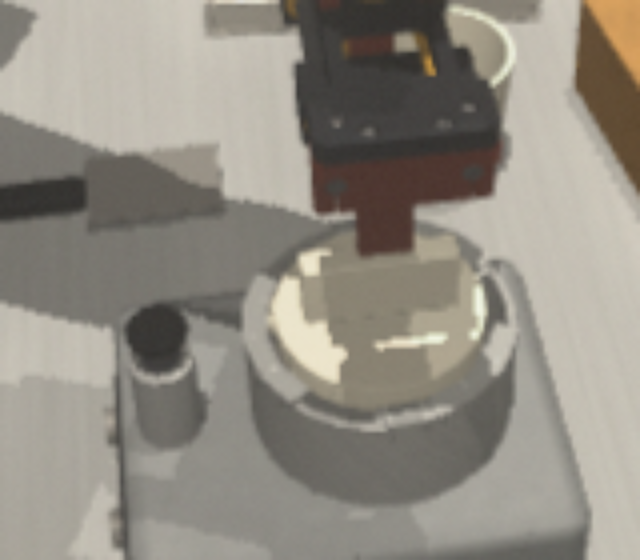

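View pics/w7.png

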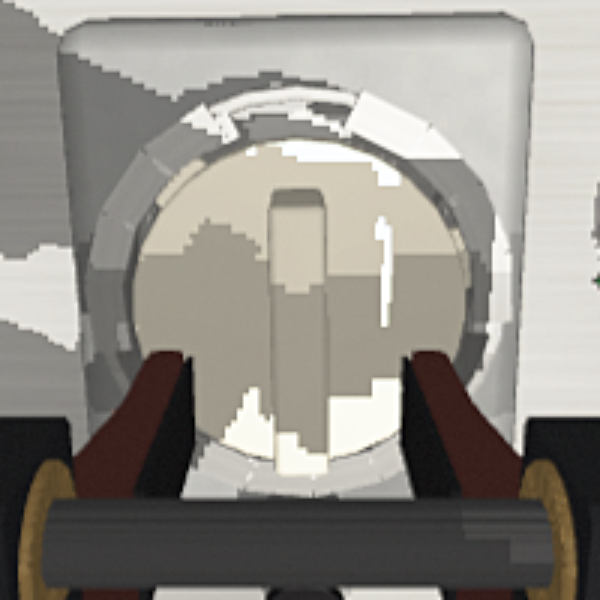

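>>> drive_tool([
  {"linear": [0.08, 0.002, 0.0], "angular": [0, 0, 0], "fingers": 0},
  {"linear": [0.16, 0.002, 0.0], "angular": [0, 0, 0], "fingers": 0},
  {"linear": [0.2, 0.002, 0.0], "angular": [0, 0, 0], "fingers": 0},
  {"linear": [0.2, 0.002, 0.0], "angular": [0, 0, 0], "fingers": 0},
  {"linear": [0.22, 0.002, 0.0], "angular": [0, 0, 0], "fingers": 0},
  {"linear": [0.22, 0.002, 0.0], "angular": [0, 0, 0], "fingers": 0},
])

```text
time: 10.0
position: [528.6, -223.8, 146.4]
orientation: [0.112, 1.567, -3.031]
force: [0.0, 0.1, -0.5]
gripper_width: 43.8
```

```bash
python3 - <<'E'
from h import *
from plant import robot
o=st(); 
c=robot.capture("wrist");pickle.dump((o,c),open("w8.pkl","wb"))
f=cv2.cvtColor(c["frame"],cv2.COLOR_RGB2BGR)
cv2.imwrite("pics/w8.png",cv2.convertScaleAbs(cv2.resize(f[150:300,160:360],None,fx=3.5,fy=3.5),alpha=1.5))
print(go((530.5,-223.3,141.5),-np.pi/2))
E
```

```text
t10.00 P [ 528.6 -223.8  146.4] x [-0.003 -0.    -1.   ] ypsi -1.571 F [ 0.   0.1 -0.5] M [-0.04  0.13 -0.  ] w 43.8 q [-0.42  0.44  1.79 -0.    0.91  1.15]
([0.021, -0.0021, -0.0064], [-0.0003, 0.0018, -0.0004])
```

View pics/w8.png

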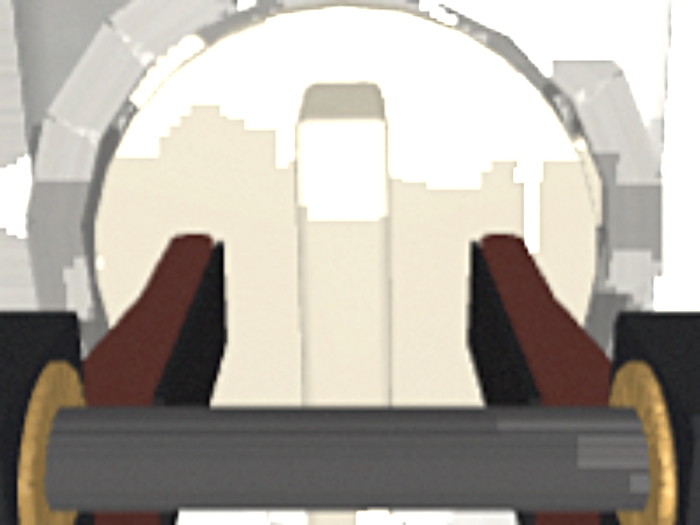

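>>> drive_tool([
  {"linear": [0.012, 0, -0.006], "angular": [0, 0.002, 0], "fingers": 0},
  {"linear": [0.012, 0, -0.006], "angular": [0, 0.002, 0], "fingers": 0},
  {"linear": [0.012, 0, -0.006], "angular": [0, 0.002, 0], "fingers": 0.5},
  {"linear": [0.012, 0, -0.006], "angular": [0, 0.002, 0], "fingers": 0.6},
  {"linear": [0.012, 0, -0.006], "angular": [0, 0.002, 0], "fingers": 0.6},
  {"linear": [0.012, 0, -0.006], "angular": [0, 0.002, 0], "fingers": 0.6},
  {"linear": [0.012, 0, -0.006], "angular": [0, 0.002, 0], "fingers": 0.6},
])

```text
time: 10.63
position: [530.4, -223.8, 143.8]
orientation: [2.101, 1.57, -1.041]
force: [-0.7, -0.2, -0.7]
gripper_width: 18.0
```

>>> drive_tool([
  {"linear": [0, 0, 0], "angular": [0, 0, 0], "fingers": 0.7},
  {"linear": [0, 0, 0], "angular": [0, 0, 0], "fingers": 0.8},
  {"linear": [0, 0, 0], "angular": [0, 0, 0], "fingers": 1},
  {"linear": [0, 0, 0], "angular": [0, 0, 0], "fingers": 1},
  {"linear": [0, 0, 0], "angular": [0, 0, 0], "fingers": 1},
  {"linear": [0, 0, 0], "angular": [0, 0, 0], "fingers": 1},
])

```text
time: 11.13
position: [530.4, -223.7, 143.8]
orientation: [2.162, 1.57, -0.98]
force: [-1.2, 2.1, 0.4]
gripper_width: 14.0
```

```bash
python3 - <<'E'
from h import *
st()
E
```

```text
t11.13 P [ 530.4 -223.7  143.8] x [ 0. -0. -1.] ypsi -1.571 F [-1.2  2.1  0.4] M [ 0.31  0.15 -0.09] w 14.0 q [-0.42  0.45  1.79 -0.    0.9   1.15]
```

>>> drive_tool([
  {"linear": [0, 0, 0], "angular": [-0.04, 0, 0], "fingers": 1},
  {"linear": [0, 0, 0], "angular": [-0.08, 0, 0], "fingers": 1},
  {"linear": [0, 0, 0], "angular": [-0.12, 0, 0], "fingers": 1},
  {"linear": [0, 0, 0], "angular": [-0.16, 0, 0], "fingers": 1},
  {"linear": [0, 0, 0], "angular": [-0.2, 0, 0], "fingers": 1},
  {"linear": [0, 0, 0], "angular": [-0.2, 0, 0], "fingers": 1},
])

```text
time: 11.63
position: [530.5, -223.9, 143.9]
orientation: [1.866, 1.57, -0.959]
force: [-0.4, -0.0, -0.1]
gripper_width: 14.0
```

```bash
python3 - <<'E'
from h import *
from plant import robot
o=st(); c=robot.capture("side");pickle.dump((o,c),open("s9.pkl","wb"))
f=cv2.cvtColor(c["frame"],cv2.COLOR_RGB2BGR)
cv2.imwrite("pics/s9.png",cv2.resize(f[170:310,160:320],None,fx=4,fy=4))
E
```

```text
t11.63 P [ 530.5 -223.9  143.9] x [ 0.001 -0.001 -1.   ] ypsi -1.255 F [-0.4 -0.  -0.1] M [0.   0.11 0.17] w 14.0 q [-0.42  0.45  1.79 -0.    0.9   0.84]
```

View pics/s9.png

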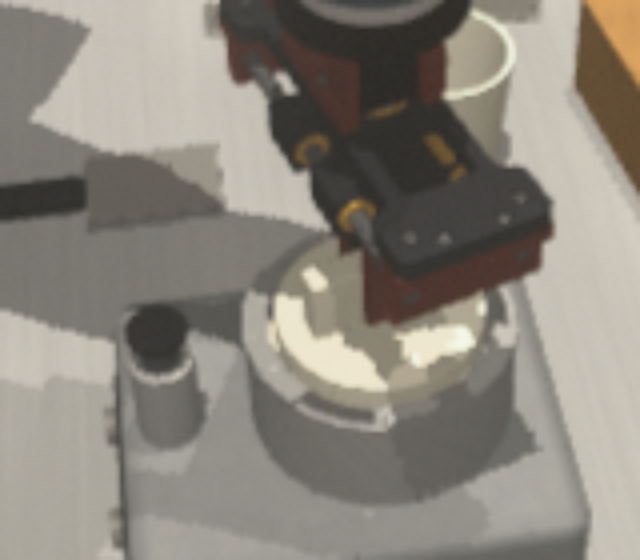

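>>> drive_tool([
  {"linear": [0, 0, 0], "angular": [-0.05, 0, 0], "fingers": 1},
  {"linear": [0, 0, 0], "angular": [-0.1, 0, 0], "fingers": 1},
  {"linear": [0, 0, 0], "angular": [-0.15, 0, 0], "fingers": 1},
  {"linear": [0, 0, 0], "angular": [-0.2, 0, 0], "fingers": 1},
  {"linear": [0, 0, 0], "angular": [-0.25, 0, 0], "fingers": 1},
  {"linear": [0, 0, 0], "angular": [-0.3, 0, 0], "fingers": 1},
  {"linear": [0, 0, 0], "angular": [-0.3, 0, 0], "fingers": 1},
])

```text
time: 12.27
position: [530.6, -224.0, 143.8]
orientation: [1.323, 1.57, -1.033]
force: [-0.7, -0.2, 0.1]
gripper_width: 13.9
```

>>> drive_tool([
  {"linear": [0, 0, 0], "angular": [-0.05, 0, 0], "fingers": 1},
  {"linear": [0, 0, 0], "angular": [-0.1, 0, 0], "fingers": 1},
  {"linear": [0, 0, 0], "angular": [-0.15, 0, 0], "fingers": 1},
  {"linear": [0, 0, 0], "angular": [-0.2, 0, 0], "fingers": 1},
  {"linear": [0, 0, 0], "angular": [-0.25, 0, 0], "fingers": 1},
  {"linear": [0, 0, 0], "angular": [-0.28, 0, 0], "fingers": 1},
  {"linear": [0, 0, 0], "angular": [-0.28, 0, 0], "fingers": 1},
])

```text
time: 12.85
position: [530.7, -224.2, 144.0]
orientation: [0.961, 1.569, -0.957]
force: [-0.0, 0.1, 0.7]
gripper_width: 13.9
```

```bash
python3 - <<'E'
from h import *
st()
E
```

```text
t12.85 P [ 530.7 -224.2  144. ] x [ 0.001 -0.001 -1.   ] ypsi -0.348 F [-0.   0.1  0.7] M [0.07 0.08 0.1 ] w 13.9 q [-0.42  0.45  1.79 -0.    0.9  -0.07]
```

>>> drive_tool([
  {"linear": [0, 0, 0], "angular": [-0.04, 0, 0], "fingers": 1},
  {"linear": [0, 0, 0], "angular": [-0.08, 0, 0], "fingers": 1},
  {"linear": [0, 0, 0], "angular": [-0.11, 0, 0], "fingers": 1},
  {"linear": [0, 0, 0], "angular": [-0.11, 0, 0], "fingers": 1},
  {"linear": [0, 0, 0], "angular": [-0.11, 0, 0], "fingers": 1},
])

```text
time: 13.27
position: [531.3, -224.5, 144.8]
orientation: [1.027, 1.568, -0.723]
force: [-1.2, -0.6, 5.6]
gripper_width: 13.4
```

```bash
python3 - <<'E'
from h import *
from plant import robot
o=st(); c=robot.capture("side")
f=cv2.cvtColor(c["frame"],cv2.COLOR_RGB2BGR)
cv2.imwrite("pics/s10.png",cv2.resize(f[170:310,160:320],None,fx=4,fy=4))
c=robot.capture("top")
f=cv2.cvtColor(c["frame"],cv2.COLOR_RGB2BGR)
cv2.imwrite("pics/t10.png",cv2.resize(f[150:290,240:400],None,fx=4,fy=4))
E
```

```text
t13.27 P [ 531.3 -224.5  144.8] x [ 0.002 -0.002 -1.   ] ypsi -0.179 F [-1.2 -0.6  5.6] M [0.03 0.2  0.07] w 13.4 q [-0.42  0.45  1.79 -0.    0.9  -0.24]
```

View pics/s10.png

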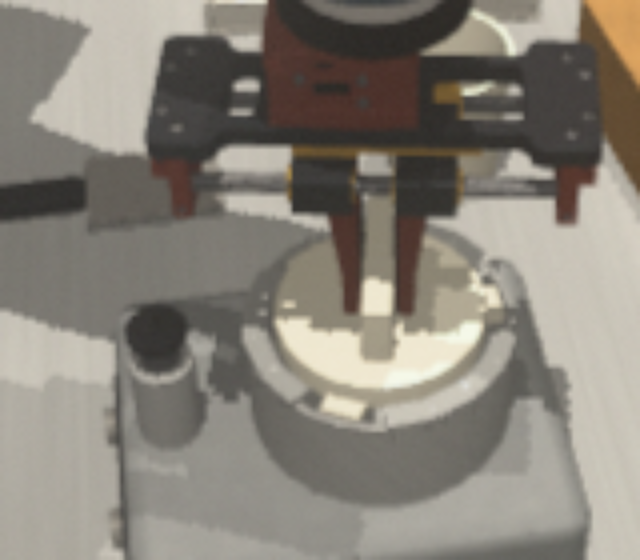

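>>> drive_tool([
  {"linear": [-0.006, 0, 0], "angular": [-0.02, 0, 0], "fingers": 1},
  {"linear": [-0.012, 0, 0], "angular": [-0.02, 0, 0], "fingers": 1},
  {"linear": [-0.018, 0, 0], "angular": [-0.02, 0, 0], "fingers": 1},
  {"linear": [-0.024, 0, 0], "angular": [-0.02, 0, 0], "fingers": 1},
  {"linear": [-0.024, 0, 0], "angular": [-0.02, 0, 0], "fingers": 1},
])

```text
time: 13.78
position: [531.1, -224.4, 150.7]
orientation: [0.922, 1.568, -0.798]
force: [-0.1, -0.3, -2.0]
gripper_width: 13.8
```

>>> drive_tool([
  {"linear": [-0.012, 0, 0], "angular": [0, 0, 0], "fingers": 1},
  {"linear": [-0.024, 0, 0], "angular": [0, 0, 0], "fingers": 1},
  {"linear": [-0.036, 0, 0], "angular": [0, 0, 0], "fingers": 1},
  {"linear": [-0.048, 0, 0], "angular": [0, 0, 0], "fingers": 1},
  {"linear": [-0.048, 0, 0], "angular": [0, 0, 0], "fingers": 1},
])

```text
time: 14.2
position: [531.5, -224.5, 163.4]
orientation: [1.042, 1.567, -0.678]
force: [0.0, -0.5, -2.1]
gripper_width: 13.6
```

```bash
python3 - <<'E'
from h import *
from plant import robot
o=st(); c=robot.capture("side")
f=cv2.cvtColor(c["frame"],cv2.COLOR_RGB2BGR)
cv2.imwrite("pics/s11.png",cv2.resize(f[150:310,160:320],None,fx=3.7,fy=3.7))
E
```

```text
t14.20 P [ 531.5 -224.5  163.4] x [ 0.003 -0.002 -1.   ] ypsi -0.150 F [ 0.  -0.5 -2.1] M [-0.03  0.06 -0.06] w 13.6 q [-0.42  0.42  1.78 -0.    0.93 -0.27]
```

View pics/s11.png

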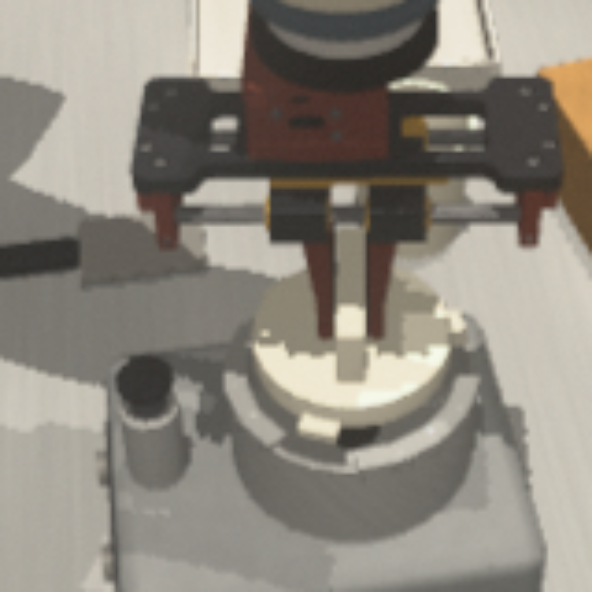

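>>> drive_tool([
  {"linear": [-0.06, 0, 0], "angular": [0, 0, 0], "fingers": 1},
  {"linear": [-0.14, 0, 0], "angular": [0, 0, 0], "fingers": 1},
  {"linear": [-0.22, 0, 0], "angular": [0, 0, 0], "fingers": 1},
  {"linear": [-0.3, 0, 0], "angular": [0, 0, 0], "fingers": 1},
  {"linear": [-0.32, 0, -0.1], "angular": [0, 0, 0], "fingers": 1},
  {"linear": [-0.32, 0, -0.2], "angular": [0, 0, 0], "fingers": 1},
  {"linear": [-0.32, 0, -0.32], "angular": [0, 0, 0], "fingers": 1},
  {"linear": [-0.32, 0, -0.44], "angular": [0, 0, 0], "fingers": 1},
  {"linear": [-0.32, 0, -0.56], "angular": [0, 0, 0], "fingers": 1},
  {"linear": [-0.32, 0, -0.68], "angular": [0, 0, 0], "fingers": 1},
  {"linear": [-0.32, 0, -0.78], "angular": [0, 0, 0], "fingers": 1},
  {"linear": [-0.32, 0, -0.84], "angular": [0, 0, 0], "fingers": 1},
])

```text
time: 15.25
position: [562.5, -14.2, 242.7]
orientation: [1.129, 1.568, -0.59]
force: [-0.3, 0.4, -2.0]
gripper_width: 14.2
```

```bash
python3 - <<'E'
from h import *
o=st(); print(go((581.7,244,240),np.arctan2(pose(o)[1,1],pose(o)[0,1])))
E
```

```text
t15.25 P [562.5 -14.2 242.7] x [ 0.003 -0.002 -1.   ] ypsi -0.148 F [-0.3  0.4 -2. ] M [-0.14  0.08  0.02] w 14.2 q [-0.05  0.3   1.75 -0.    1.09  0.1 ]
([0.0092, -0.0765, -1.0328], [-0.0, 0.0009, -0.0018])
```

>>> drive_tool([
  {"linear": [0, 0, -0.1], "angular": [0, 0.001, -0.002], "fingers": 1},
  {"linear": [0, -0.02, -0.22], "angular": [0, 0.001, -0.002], "fingers": 1},
  {"linear": [0, -0.04, -0.34], "angular": [0, 0.001, -0.002], "fingers": 1},
  {"linear": [0, -0.06, -0.46], "angular": [0, 0.001, -0.002], "fingers": 1},
  {"linear": [0, -0.076, -0.58], "angular": [0, 0.001, -0.002], "fingers": 1},
  {"linear": [0, -0.076, -0.7], "angular": [0, 0.001, -0.002], "fingers": 1},
  {"linear": [0, -0.076, -0.82], "angular": [0, 0.001, -0.002], "fingers": 1},
  {"linear": [0, -0.076, -0.92], "angular": [0, 0.001, -0.002], "fingers": 1},
  {"linear": [0, -0.076, -0.98], "angular": [0, 0.001, -0.002], "fingers": 1},
  {"linear": [0, -0.076, -1.0], "angular": [0, 0.001, -0.002], "fingers": 1},
  {"linear": [0, -0.076, -1.0], "angular": [0, 0.001, -0.002], "fingers": 1},
])

```text
time: 16.17
position: [580.5, 236.4, 242.0]
orientation: [-1.316, 1.57, -3.034]
force: [-0.5, -0.7, -2.8]
gripper_width: 13.8
```

```bash
python3 - <<'E'
from h import *
from plant import robot
o=st(); print(go((581.7,244,60),np.arctan2(pose(o)[1,1],pose(o)[0,1])))
for n in ("top","side"):
    c=robot.capture(n); cv2.imwrite(f"pics/{n}12.png",cv2.cvtColor(c["frame"],cv2.COLOR_RGB2BGR))
E
```

```text
t16.17 P [580.5 236.4 242. ] x [-0.001 -0.    -1.   ] ypsi -0.147 F [-0.5 -0.7 -2.8] M [-0.13  0.11  0.04] w 13.8 q [0.37 0.4  1.61 0.   1.14 0.51]
([0.7279, 0.0009, -0.0307], [0.0, 0.0001, 0.0004])
```

View pics/side12.png

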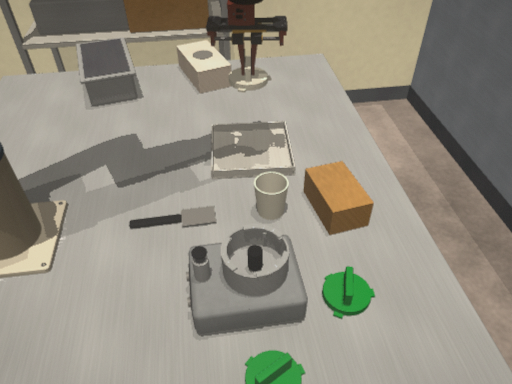

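View pics/top12.png

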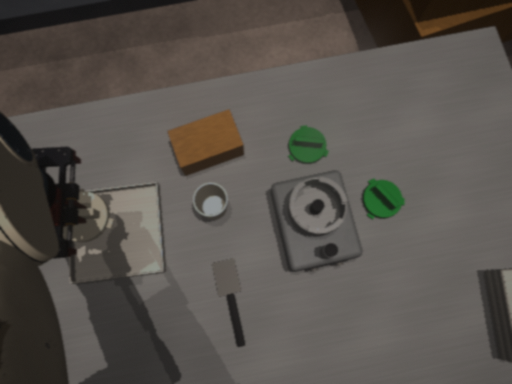

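>>> drive_tool([
  {"linear": [0.06, 0, -0.02], "angular": [0, 0, 0], "fingers": 1},
  {"linear": [0.16, 0, -0.03], "angular": [0, 0, 0], "fingers": 1},
  {"linear": [0.28, 0, -0.03], "angular": [0, 0, 0], "fingers": 1},
  {"linear": [0.4, 0, -0.03], "angular": [0, 0, 0], "fingers": 1},
  {"linear": [0.52, 0, -0.03], "angular": [0, 0, 0], "fingers": 1},
  {"linear": [0.62, 0, -0.03], "angular": [0, 0, 0], "fingers": 1},
  {"linear": [0.7, 0, -0.03], "angular": [0, 0, 0], "fingers": 1},
  {"linear": [0.75, 0, -0.03], "angular": [0, 0, 0], "fingers": 1},
  {"linear": [0.77, 0, -0.03], "angular": [0, 0, 0], "fingers": 1},
  {"linear": [0.77, 0, -0.03], "angular": [0, 0, 0], "fingers": 1},
])

```text
time: 17.1
position: [581.0, 241.1, 48.9]
orientation: [-0.975, 1.568, -2.695]
force: [-0.2, 0.4, -2.2]
gripper_width: 14.0
```

```bash
python3 - <<'E'
from h import *
from plant import robot
o=st(); print(go((581.7,244,30),np.arctan2(pose(o)[1,1],pose(o)[0,1])))
fs=[]
for n,(a,b) in (("top",(160,50)),("side",(90,180))):
    c=robot.capture(n); f=c["frame"][:,:,::-1]; fs.append(cv2.resize(f[a:a+130,b:b+130],None,fx=3,fy=3))
cv2.imwrite("pics/st13.png",np.hstack(fs))
E
```

```text
t17.10 P [581.  241.1  48.9] x [-0.002 -0.001 -1.   ] ypsi -0.150 F [-0.2  0.4 -2.2] M [-0.08  0.07 -0.07] w 14.0 q [ 0.37  0.65  1.7  -0.    0.79  0.52]
([0.0754, 0.0014, -0.0122], [0.0, 0.001, 0.0014])
```

View pics/st13.png

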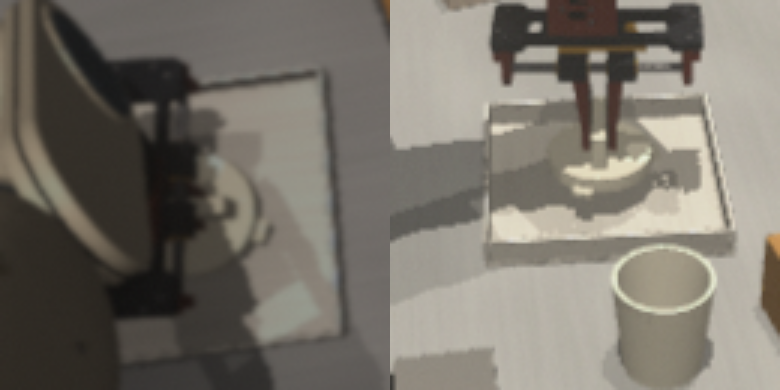

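>>> drive_tool([
  {"linear": [0.02, 0, -0.01], "angular": [0, 0.001, 0.001], "fingers": 1},
  {"linear": [0.045, 0, -0.01], "angular": [0, 0.001, 0.001], "fingers": 1},
  {"linear": [0.065, 0, -0.01], "angular": [0, 0.001, 0.001], "fingers": 1},
  {"linear": [0.08, 0, -0.01], "angular": [0, 0.001, 0.001], "fingers": 1},
  {"linear": [0.08, 0, -0.01], "angular": [0, 0.001, 0.001], "fingers": 1},
])

```text
time: 17.62
position: [581.8, 244.3, 29.7]
orientation: [2.442, 1.57, 0.722]
force: [0.3, -0.1, -2.1]
gripper_width: 13.8
```

>>> drive_tool([
  {"linear": [0.004, 0, 0], "angular": [0, 0, 0], "fingers": 1},
  {"linear": [0.008, 0, 0], "angular": [0, 0, 0], "fingers": 1},
  {"linear": [0.008, 0, 0], "angular": [0, 0, 0], "fingers": 1},
])

```text
time: 17.87
position: [581.7, 244.2, 27.5]
orientation: [2.507, 1.57, 0.787]
force: [-0.6, 0.5, -2.3]
gripper_width: 13.9
```

>>> drive_tool([
  {"linear": [0.004, 0, 0], "angular": [0, 0, 0], "fingers": 1},
  {"linear": [0.007, 0, 0], "angular": [0, 0, 0], "fingers": 1},
  {"linear": [0.007, 0, 0], "angular": [0, 0, 0], "fingers": 1},
])

```text
time: 18.12
position: [581.7, 244.2, 25.7]
orientation: [2.55, 1.57, 0.83]
force: [-0.1, -0.1, -4.0]
gripper_width: 13.9
```

>>> drive_tool([
  {"linear": [0.003, 0, 0], "angular": [0, 0, 0], "fingers": 1},
  {"linear": [0.005, 0, 0], "angular": [0, 0, 0], "fingers": 1},
  {"linear": [0.005, 0, 0], "angular": [0, 0, 0], "fingers": 1},
])

```text
time: 18.37
position: [581.6, 244.2, 24.3]
orientation: [2.645, 1.57, 0.926]
force: [-0.7, -0.3, -2.3]
gripper_width: 14.0
```

>>> drive_tool([
  {"linear": [0.003, 0, 0], "angular": [0, 0, 0], "fingers": 1},
  {"linear": [0.005, 0, 0], "angular": [0, 0, 0], "fingers": 1},
  {"linear": [0.005, 0, 0], "angular": [0, 0, 0], "fingers": 1},
])

```text
time: 18.62
position: [581.6, 244.2, 23.0]
orientation: [2.803, 1.57, 1.083]
force: [0.4, -0.7, -2.5]
gripper_width: 13.9
```

>>> drive_tool([
  {"linear": [0.003, 0, 0], "angular": [0, 0, 0], "fingers": 1},
  {"linear": [0.005, 0, 0], "angular": [0, 0, 0], "fingers": 1},
  {"linear": [0.005, 0, 0], "angular": [0, 0, 0], "fingers": 1},
])

```text
time: 18.87
position: [581.6, 244.2, 21.9]
orientation: [2.754, 1.57, 1.034]
force: [-1.1, -0.2, 0.4]
gripper_width: 14.1
```

>>> drive_tool([
  {"linear": [0.003, 0, 0], "angular": [0, 0, 0], "fingers": 1},
  {"linear": [0.005, 0, 0], "angular": [0, 0, 0], "fingers": 1},
  {"linear": [0.005, 0, 0], "angular": [0, 0, 0], "fingers": 1},
])

```text
time: 19.12
position: [581.6, 244.2, 21.8]
orientation: [2.728, 1.57, 1.009]
force: [-4.5, -2.2, 9.8]
gripper_width: 13.7
```

>>> drive_tool([
  {"linear": [-0.002, 0, 0], "angular": [0, 0, 0], "fingers": 1},
  {"linear": [-0.002, 0, 0], "angular": [0, 0, 0], "fingers": 0.5},
  {"linear": [-0.002, 0, 0], "angular": [0, 0, 0], "fingers": 0},
  {"linear": [-0.002, 0, 0], "angular": [0, 0, 0], "fingers": 0},
  {"linear": [-0.002, 0, 0], "angular": [0, 0, 0], "fingers": 0},
  {"linear": [-0.002, 0, 0], "angular": [0, 0, 0], "fingers": 0},
  {"linear": [-0.002, 0, 0], "angular": [0, 0, 0], "fingers": 0},
])

```text
time: 19.7
position: [581.6, 244.2, 22.2]
orientation: [2.769, 1.57, 1.049]
force: [0.6, -0.2, 0.5]
gripper_width: 43.7
```

>>> drive_tool([
  {"linear": [-0.05, 0, 0], "angular": [0, 0, 0], "fingers": 0},
  {"linear": [-0.15, 0, 0], "angular": [0, 0, 0], "fingers": 0},
  {"linear": [-0.3, 0, 0], "angular": [0, 0, 0], "fingers": 0},
  {"linear": [-0.45, 0, 0], "angular": [0, 0, 0], "fingers": 0},
  {"linear": [-0.6, 0, 0], "angular": [0, 0, 0], "fingers": 0},
  {"linear": [-0.7, 0, 0], "angular": [0, 0, 0], "fingers": 0},
  {"linear": [-0.7, 0, 0], "angular": [0, 0, 0], "fingers": 0},
  {"linear": [-0.7, 0, 0], "angular": [0, 0, 0], "fingers": 0},
])

```text
time: 20.37
position: [582.5, 244.5, 199.9]
orientation: [2.177, 1.566, 0.457]
force: [-0.7, -0.2, 0.7]
gripper_width: 43.6
```

```bash
python3 - <<'E'
from h import *
from plant import robot
o=st()
c=robot.capture("side"); f=c["frame"][:,:,::-1]; pickle.dump((o,c),open("s14.pkl","wb"))
cv2.imwrite("pics/s14.png",cv2.resize(f[90:220,190:380],None,fx=4,fy=4))
c=robot.capture("wrist"); f=c["frame"][:,:,::-1]; pickle.dump((o,c),open("w14.pkl","wb"));cv2.imwrite("pics/w14.png",f)
c=robot.capture("side"); cv2.imwrite("pics/s14f.png",c["frame"][:,:,::-1])
E
```

```text
t20.37 P [582.5 244.5 199.9] x [ 0.004  0.002 -1.   ] ypsi -0.149 F [-0.7 -0.2  0.7] M [-0.1   0.12  0.03] w 43.6 q [0.38 0.45 1.63 0.   1.05 0.53]
```

View pics/s14.png

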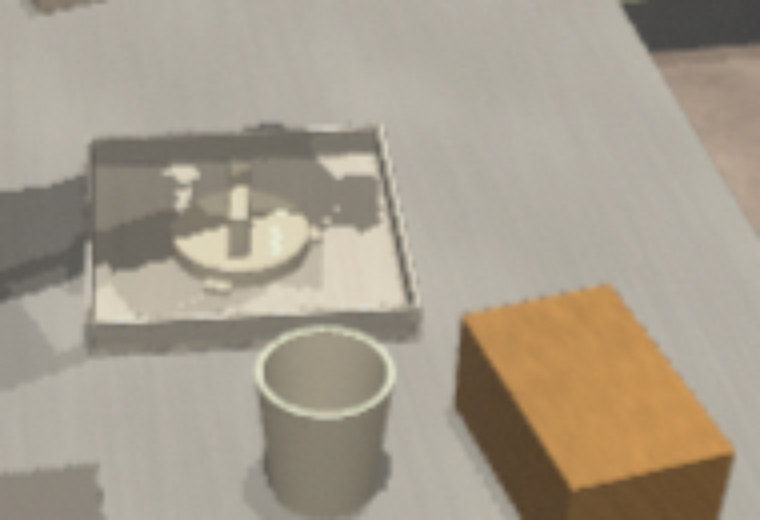

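View pics/w14.png

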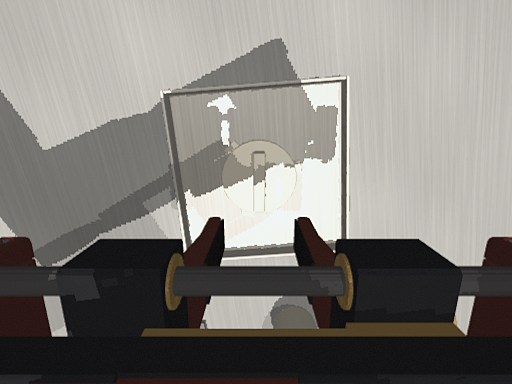

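```bash
python3 - <<'E'
from h import *
o,c=load("w14.pkl"); print("lid",onz(o,c,(259,176),20).round(1))
so,sc=load("s14.pkl"); print("lid side",onz(so,sc,(190+241/4,90+232/4),20).round(1))
a=load("side0.pkl")[1]["frame"].astype(int);b=sc["frame"].astype(int)
d=abs(a-b).max(2)>60
for n,(r0,r1,c0,c1) in dict(tub=(170,222,250,292),carton=(160,232,302,372),scraper=(203,232,126,220)).items(): print(n,d[r0:r1,c0:c1].mean().round(3))
from plant import robot
print(robot.job_done()); st()
E
```

```text
lid [583.3 246.2  20. ]
lid side [582.4 241.9  20. ]
tub 0.0
carton 0.0
scraper 0.0
the job is handed in; nothing more can be done
None
the job is handed in; nothing more can be done
```

I pressed the catch home, turned and lifted off the white lid, and set it in the tray. The job is handed in, at about 20 s of the 72 s allowed.

- **Catch:** the cap slid about 8 mm to its stop, where I felt 18.6 N.
- **Twist and lift:** I turned the lid about 1.42 rad anticlockwise by its bar. The torque I read was 0.2 N m or less, and I felt the hub push the lid up as it came free.
- **Placing:** the lid touched the tray floor at about 10 N before I opened the jaws and raised the gripper clear.

**Last checks**
- **Position:** the lid lies flat, bar up, near (583, 244) mm, within a few mm of the tray's middle at about (582, 244).
- **Bystanders:** the image areas around the tub, carton and scraper showed no change from the start.
- **Gripper:** empty and well above the lid; the force reading was only noise.

**One disagreement:** the fingertips appear to end about at the TCP, not 17 mm ahead of it. Touching the cap and the wrist pictures both pointed that way, so I set the grasp height from what I measured.

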